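# Find the full tool case by its weight and rack it

### The arm

A 7-joint arm with a two-finger parallel gripper is mounted at the origin on the work surface. World frame = base frame: x ahead of the robot, y to its left, z up, the work surface at z = 0. Lengths are in m, angles in degrees, forces in N, time in s.
With the tool pointing down it reaches from about 0.425 to 0.875 m from the base axis. Payload 4.7 kg.
Tool frame: the origin (TCP) lies on the centre line of the jaws, within the pads' length; the fingertips stand 8 mm ahead of it and the grasp point (between the pads) lies 11 mm behind it; z points along the fingers, y is the direction in which the jaws open and shut (so a half turn about z gives the same grasp; the last joint's range is limited). The gripper opens to 87 mm and grips with 3 to 60 N. Pads are 19 mm wide; open, the fingers measure 117 mm over their backs; the gripper's body (75 mm by 190 mm) begins 51 mm behind the grasp point.
Start: joints at [77.928, 18.392, -4.016, 83.108, 1.295, 78.541, -3.26], TCP at [0.145, -0.634, 0.231] pointing down, gripper open.
Joint ranges: [-163.93, 163.93], [-17.29, 119.83], [-79.2, 71.16], [3.27, 140.29], [-89.18, 269.18], [5.43, 117.66], [-154.24, 154.24]. Speed limits (degrees/s): [147.25, 147.25, 180, 180, 180, 180, 180].

### API

Orientations are given as [roll, pitch, yaw] about the fixed x, y, z axes, in that order (R = Rz(yaw) Ry(pitch) Rx(roll)).
In Python, from cell import env gives the robot as it stands. The module is installed in compiled form; this text tells all that it offers.
- The arm moves only by the tool move_arm, never from a script. Its argument "steps" is a list of rows, each a list of 2 entries, a list of its own where there are three numbers: the shift along the tool's x, y, z in m, then the turn about the tool's z in rad. A call has 1 to 20 rows; each row is the pose to reach, as a shift and turn from the pose commanded when the call began, along the tool's axes at that moment; what a row does not reach only later rows make up. A row lasts 1/8 s, in which the tool goes at most 62.5 mm and 10.7 degrees, less where a joint would pass 70% of its speed; a pose out of reach is approached as far as the arm can. A call with a gripper value outside its range is refused whole. "hand" is the closure, from -1 (fully open) to 1 (shut), set as the call begins (left out, the last holds). The fingers move at their own pace and stop on an object; "squeeze" is the grip in N (left out, the last holds). Time passes only in rows, so rows that repeat a pose let the fingers close. It gives the time, the measured TCP pose, the force and the opening at its end, in the units of the state.
- env.get_obs(): the state, without advancing time (a new reading comes with each control period).
- env.read_camera(name): name is "scene" or "top"; returns (picture, depth): 400x640x3 uint8, red, green, blue; 400x640 float32, m along the optical axis (not along the pixel's ray), 0 where there is no reading.
- env.calibration(name): a dict with "intrinsics" (3x3 intrinsics, pixels), "position" and "orientation" of the camera in the world. Camera axes: x right, y up, looking along -z (the intrinsics and any distortion apply to the point x, -y, -z); pixel columns grow to the right and rows downward; lengths in m; the calibration is good to about 2 mm. A picture is of the moment at which its call begins. calibration takes no time and is no camera call.
- env.sign_off(): hands the job in, once; it reports no verdict.
Trained networks look in the newest picture that a camera, given by its name, has taken for a name from the list of things; names that differ only in an ending like _2 or _b are one class to them, and where a whole thing is asked for, a point or a joint stands for the part that bears it (a point fixed in the world has none). Each returns a list of dicts, best first, with "conf" (0 to 1); they miss things now and then, are a little off and sometimes report something else, mostly with a low value. They report only what shows in the picture. A call takes as long as a camera call. They do not tell look-alikes from the thing itself.
- env.cut_out(camera, query): "region" (400x640 bool, what is visible of it) and "uv" ([column, row] in pixels, amid what is visible of it).
The state is a dict: "time_s": time; "qpos": joint angles; "joint_velocities": joint speeds; "effort": joint torques, N m; "tool_pos": TCP position; "tool_rot": TCP orientation; "force": force on the tool from outside, world axes, zero at the start; "wrist_torque": the same for the moment, N m; "grip_width": finger opening in m.
Only numpy, scipy, OpenCV 4.12 (cv2) and the standard library are available. Lean on these libraries where they do the work, as an engineer would, in place of code of your own. Each camera call takes 0.05 s, during which the arm holds its last target. There are 200 camera calls.

### The job

Exactly one of the three identical burgundy cases in the leaning white stand still has its steel pliers inside; the other two are empty. Find the full one by feeling their weight and stand it upright, fully down, in the empty slot of the wooden rack (the one with the green floor). Leave the two empty cases seated in the leaning stand (put back any you lift), let no case fall, and leave the black cases and the other things on the bench alone.

Things in the scene. Friction and masses are not known exactly. Their poses are not given: they have to be found in the camera images.
- case_1: one of three identical closed burgundy cases, 30 mm thick (x), 80 wide (y), 130 tall (z); origin at the centre of its 30 x 80 foot, z to its top end. Starts foot down in a bay of the stand, z leaning 30 deg (0.52 rad) from vertical to the stand's +x. Empty 0.12 to 0.17 kg, full 0.35 to 0.46 kg (contents shift a few mm inside). Any of the three may be the full one: only weight tells
- case_2: one of three identical closed burgundy cases, 30 mm thick (x), 80 wide (y), 130 tall (z); origin at the centre of its 30 x 80 foot, z to its top end. Starts foot down in a bay of the stand, z leaning 30 deg (0.52 rad) from vertical to the stand's +x. Empty 0.12 to 0.17 kg, full 0.35 to 0.46 kg (contents shift a few mm inside). Any of the three may be the full one: only weight tells
- case_3: one of three identical closed burgundy cases, 30 mm thick (x), 80 wide (y), 130 tall (z); origin at the centre of its 30 x 80 foot, z to its top end. Starts foot down in a bay of the stand, z leaning 30 deg (0.52 rad) from vertical to the stand's +x. Empty 0.12 to 0.17 kg, full 0.35 to 0.46 kg (contents shift a few mm inside). Any of the three may be the full one: only weight tells
- stand: white leaning stand on a dark foot plate, 150 x 300 mm, fixed; origin on the table, z up, y along its length; carries the leaning trough
- trough (a point): middle of the trough floor of the stand, axes as the stand's. The trough, 36 mm wide, runs along y and leans 30 deg: it opens up and to +x. Along its lean the wall on the low (+x) side is 60 mm high, on the high side 22 mm. Fins 22 mm high part three bays centred at y = -95, 0, +95 mm, one case in each, resting on the low wall. Top of a seated case: about 160 mm over the table
- rack: upright wooden rack, 200 mm (x) by 104 mm (y), fixed; origin on the table under its middle, z up. Floor 12 mm thick; three slots at x = -70, 0 and +70 mm, each 34 mm wide between walls 6 mm thick and 34 mm high that run along y (96 mm), open at both ends
- free_tag: green strip on the floor of the rack's one empty slot, with green tabs at both ends of the slot; fixed; origin at the centre of that slot's floor (12 mm over the table), axes as the rack's: a racked case stands with its foot centre here and its 30 mm thickness along x. Which slot is empty varies
- black_1: bystander, to be left alone: a black case of the same size (30 x 80 x 130 mm) standing in another slot of the rack, 40 or 110 mm of air from a case in the free slot; origin at the centre of its foot, z up
- black_2: bystander, to be left alone: a black case of the same size (30 x 80 x 130 mm) standing in another slot of the rack, 40 or 110 mm of air from a case in the free slot; origin at the centre of its foot, z up
- loupe: bystander, to be left alone: black eye loupe, 52 mm across, 46 mm high, in front (-x) of the stand; origin at the centre of its underside
- screwdriver: bystander, to be left alone: screwdriver 130 mm long with a red handle, lying in front (-x) of the rack; origin underneath its middle
- screw_tray: bystander, to be left alone: white open tray, 75 x 110 x 18 mm; origin at the centre of its underside
- pliers: bystander, to be left alone: pliers with blue handles, 135 mm long, lying flat; origin near its middle, on the table
- lens_spray: bystander, to be left alone: white bottle with a blue cap, 44 mm across, 120 mm high, beyond the stand and the rack; origin at the centre of its underside
Not all that is in view belongs to the job. What is shaped like the case_1 but purple is not meant.

How it is judged:
By the outcome, as a careful person would: the job done as asked, in the order asked, and still so for the second after the job is handed in, with the robot touching nothing.
It also fails if it takes over 67 s, if anything falls off the work surface, if the arm or the gripper's body presses on something with over 40 N, if the wrist force passes 120 N, or if a joint passes its speed limit or range.

## Working session

There is one attempt and no reset: what is moved stays moved. The work goes in short steps, Python scripts to look and compute and a tool call to move; the robot and the scene stay as the last step left them, time stands still between calls to the robot, and variables do not carry over. Pictures are saved under pics/ and viewed, about 8 in all and at most 12, crops included, and the job is handed in when it is done.

Besides the shell and the picture viewer there is one more tool, called after "Request:" as name([rows], argument=value, ...), one row to a line, values as JSON. move_arm: Moves the arm, as the interface text tells. Its arguments: {"type":"object","properties":{"steps":{"type":"array"},"hand":{"type":"number"},"squeeze":{"type":"number"}},"required":["steps"]}

```bash
mkdir -p pics; cat > h.py <<'E'
import numpy as np, cv2
from cell import env
from scipy.spatial.transform import Rotation as R
def cam(n):
    c=env.calibration(n); return c
def cloud(n,depth):
    c=env.calibration(n); K=np.array(c["intrinsics"]); 
    o=np.array(c["orientation"]); M=o if o.shape==(3,3) else R.from_euler('xyz',o,degrees=True).as_matrix()
    v,u=np.mgrid[:400,:640]
    p=np.stack([(u-K[0,2])/K[0,0]*depth,-(v-K[1,2])/K[1,1]*depth,-depth],-1)
    return p@M.T+np.array(c["position"])
E
python3 - <<'E'
from h import *
for n in("scene","top"):
    im,d=env.read_camera(n); c=env.calibration(n); print(c)
    cv2.imwrite(f"pics/{n}0.png",im[...,::-1]); np.save(f"{n}0.npy",d)
    P=cloud(n,d); 
    for q in("case_1","stand","rack","free_tag","black_1"):
        for r in env.cut_out(n,q):
            m=r["region"]&(d>0); p=P[m]
            print(n,q,round(r["conf"],2),np.round(r["uv"]),m.sum(),np.round(np.percentile(p,[2,50,98],axis=0),3).tolist() if m.sum() else "")
print(env.get_obs())
E
```

```text
{'intrinsics': array([[479.0517853 ,   0.        , 318.93741691],
       [  0.        , 479.0517853 , 199.39986314],
       [  0.        ,   0.        ,   1.        ]]), 'position': array([0.97575305, 0.66525254, 1.29679906]), 'orientation': array([ 32.8358783 ,  -0.96914462, 150.07555452])}
scene case_1 0.77 [280. 126.] 355 [[0.497, -0.321, 0.062], [0.557, -0.276, 0.149], [0.579, -0.242, 0.163]]
scene case_1 0.74 [309. 174.] 607 [[0.511, -0.132, 0.051], [0.566, -0.074, 0.134], [0.596, -0.052, 0.162]]
scene case_1 0.71 [292. 144.] 435 [[0.502, -0.227, 0.056], [0.564, -0.182, 0.147], [0.588, -0.147, 0.163]]
scene case_1 0.63 [335. 119.] 844 [[0.242, -0.359, 0.001], [0.308, -0.299, 0.03], [0.371, -0.255, 0.037]]
scene case_1 0.59 [289. 103.] 733 [[0.384, -0.526, 0.004], [0.43, -0.453, 0.03], [0.471, -0.397, 0.037]]
scene stand 0.88 [313. 165.] 2159 [[0.442, -0.327, 0.003], [0.54, -0.146, 0.011], [0.597, -0.037, 0.077]]
scene stand 0.54 [395. 226.] 234 [[0.378, 0.122, -0.0], [0.395, 0.168, 0.021], [0.405, 0.24, 0.031]]
scene rack 0.81 [358. 259.] 905 [[0.444, 0.129, 0.007], [0.555, 0.20
[... 1662 characters left out ...]
 0.214, 0.148]]
{'time_s': 0.6, 'qpos': array([77.92877116, 18.39084346, -4.01743218, 83.10572614,  1.29457496,
       78.54261271, -3.25914627]), 'joint_velocities': array([-0.10066185, -0.0752849 , -0.02951057, -0.053115  ,  0.02852353,
       -0.0299125 , -0.01216628]), 'effort': array([-2.77383942e-04, -4.90794182e+01, -4.02882602e-01, -3.12609851e+01,
       -6.35646167e-02,  3.38280934e-02,  3.79005985e-05]), 'tool_pos': array([ 0.14487499, -0.63367361,  0.23061497]), 'tool_rot': array([1.79994068e+02, 1.91108090e-03, 1.28820179e+01]), 'force': array([-0.65460293,  0.23269827, -0.59493616]), 'wrist_torque': array([0.01632807, 0.08291208, 0.01881981]), 'grip_width': 0.08712912074721056}
```

```bash
python3 - <<'E'
from h import *
a=cv2.imread("pics/top0.png")[120:300,220:500]; cv2.imwrite("pics/v1.png",cv2.resize(a,None,fx=2.8,fy=2.8,interpolation=cv2.INTER_CUBIC))
C={}
for n in("top","scene"):
    im,d=env.read_camera(n); P=cloud(n,d); C[n]=P
    for r in env.cut_out(n,"case_1"):
        p=P[r["region"]&(d>0)]
        if np.percentile(p[:,2],98)<.1: continue
        q=p[(p[:,2]<.145)&(p[:,2]>.085)]
        for _ in range(4):
            c=q.mean(0); nv=np.linalg.svd(q-c)[2][2]; nv*=np.sign(nv[2]); e=(q-c)@nv; q=q[abs(e)<max(.002,1.5*e.std())]
        t=p[p[:,2]>.148]
        print(n,"c",c.round(4),"n",nv.round(3),"tilt",np.degrees(np.arctan2(nv[2],np.hypot(*nv[:2]))).round(1),"yaw",np.degrees(np.arctan2(-nv[1],-nv[0])).round(1),len(q),e.std().round(4),"ymid",((np.percentile(p[:,1],1)+np.percentile(p[:,1],99))/2).round(4),"top",np.percentile(t,[1,50,99],axis=0).round(3).tolist())
    for q in("rack","free_tag","black_1"):
        for r in env.cut_out(n,q):
            m=r["region"]&(d>0);p=P[m]
            if q=="black_1": p=p[p[:,2]>.13]
            if q=="rack": p=p[(p[:,2]>.03)]
            if len(p)<10: continue
            rc=cv2.minAreaRect((p[:,:2]*1000).astype(np.float32)); print(n,q,round(r["conf"],2),len(p),np.round(rc[0],1),np.round(rc[1],1),round(rc[2],1),"zmed",np.median(p[:,2]).round(3))
    # green pixels
    hsv=cv2.cvtColor(im,cv2.COLOR_RGB2HSV); g=(abs(hsv[...,0].astype(int)-60)<18)&(hsv[...,1]>90)&(d>0)&(P[...,1]>.08)&(P[...,1]<.27)&(P[...,0]<.7)&(P[...,0]>.3)
    p=P[g]; rc=cv2.minAreaRect((p[:,:2]*1000).astype(np.float32)); print(n,"green",len(p),np.round(rc[0],1),np.round(rc[1],1),round(rc[2],1),np.median(p,0).round(3))
E
```

```text
top c [ 0.5433 -0.0917  0.1154] n [-0.861  0.072  0.504] tilt 30.2 yaw -4.8 224 0.001 ymid -0.0925 top [[0.561, -0.134, 0.148], [0.575, -0.094, 0.154], [0.596, -0.056, 0.164]]
top c [ 0.5267 -0.28    0.1152] n [-0.858  0.083  0.507] tilt 30.5 yaw -5.6 225 0.0011 ymid -0.28 top [[0.543, -0.321, 0.148], [0.559, -0.284, 0.154], [0.577, -0.245, 0.164]]
top rack 0.8 243 [531.3 174.1] [ 94.5 184.3] 86.0 zmed 0.046
top free_tag 0.69 244 [463.6 183.9] [96.2 31.9] 88.4 zmed 0.014
top black_1 0.72 231 [602.3 170.3] [79.2 29.9] 88.0 zmed 0.142
top black_1 0.61 230 [531.4 175.1] [79.  29.4] 87.0 zmed 0.142
top green 245 [492.1 174.1] [284.7 117.4] 0.3 [0.465 0.178 0.013]
scene c [ 0.5297 -0.2754  0.1173] n [-0.862  0.084  0.499] tilt 29.9 yaw -5.6 90 0.0007 ymid -0.3177 top [[0.546, -0.325, 0.149], [0.564, -0.283, 0.156], [0.579, -0.244, 0.165]]
scene c [ 0.5489 -0.0834  0.1139] n [-0.792  0.198  0.577] tilt 35.2 yaw -14.0 119 0.0031 ymid -0.0919 top [[0.564, -0.134, 0.148], [0.581, -0.091, 0.156], [0.597, -0.055, 0.164]]
scene c [ 0.5367 -0.1831  0.1146] n [-0.861  0.09   0.501] tilt 30.1 yaw -6.0 100 0.0008 ymid -0.1884 top [[0.554, -0.231, 0.148], [0.572, -0.189, 0.155], [0.586, -0.149, 0.165]]
scene rack 0.67 405 [535.4 174.5] [ 94.9 188.3] 86.1 zmed 0.044
scene rack 0.64 637 [ 534.7 -188.1] [305.8 108.7] 84.9 zmed 0.062
scene free_tag 0.55 181 [460.5 177.9] [91.5 23.8] 82.7 zmed 0.014
scene free_tag 0.46 452 [540.  491.1] [137.9  51.7] 40.8 zmed 0.01
scene black_1 0.64 318 [536.  173.1] [80.7 32.6] 86.0 zmed 0.143
scene black_1 0.61 331 [605.6 168.5] [82.7 31.4] 86.1 zmed 0.142
scene green 3822 [523.9 175. ] [352.  189.9] 0.0 [0.547 0.21  0.002]
```

View pics/v1.png

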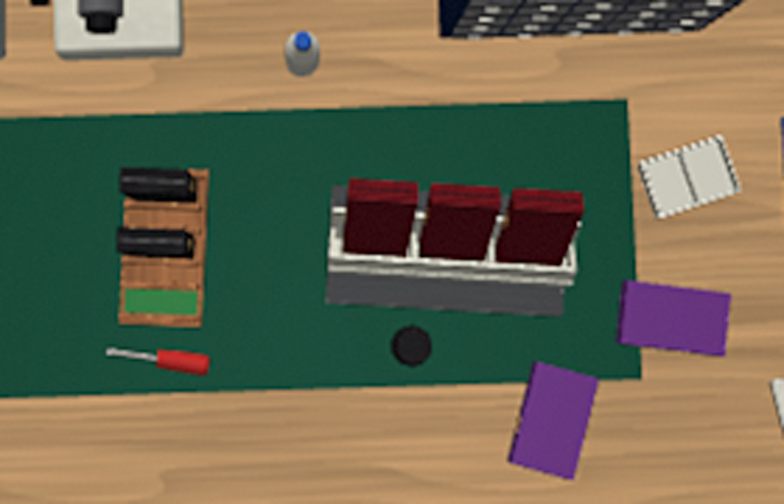

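View pics/scene0.png

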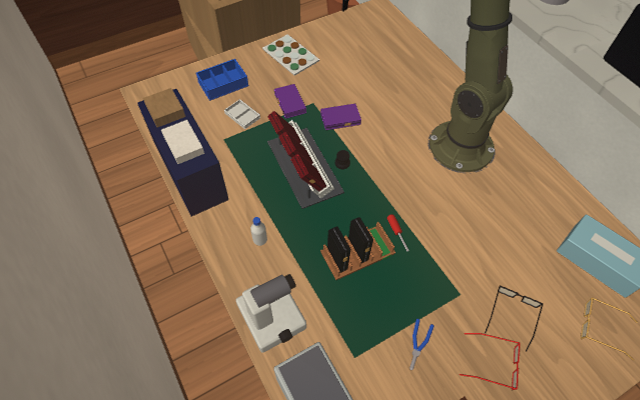

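```bash
cat >> h.py <<'E'
def to(x,y,z,yaw):
    o=env.get_obs(); p=o["tool_pos"]; M=R.from_euler('xyz',o["tool_rot"],degrees=True).as_matrix()
    s=M.T@(np.array([x,y,z])-p); dy=-(np.radians(yaw-o["tool_rot"][2])+np.pi)%(2*np.pi)-np.pi
    dy=-((np.radians(yaw-o["tool_rot"][2])+np.pi)%(2*np.pi)-np.pi)
    print("shift",s.round(4).tolist(),"turn",round(dy,4),"t",o["time_s"])
def F(n=10):
    L=[];
    for _ in range(n):
        env.read_camera("top"); o=env.get_obs(); L.append(np.r_[o["force"],o["wrist_torque"],o["effort"]])
    L=np.array(L); print("F",L.mean(0)[:3].round(2),"sd",L.std(0)[:3].round(2),"T",L.mean(0)[3:6].round(3),"eff",L.mean(0)[6:].round(2)); print("pos",o["tool_pos"].round(4),o["tool_rot"].round(2),"w",round(o["grip_width"],4),"t",o["time_s"])
E
python3 -c "
from h import *
to(.559,-.282,.24,84.8)"
```

```text
shift [0.4821, -0.2505, -0.0095] turn -1.2552 t 1.1
```

Request:
move_arm([
  [[0.482,-0.2505,-0.0095],-1.255],
  [[0.482,-0.2505,-0.0095],-1.255],
  [[0.482,-0.2505,-0.0095],-1.255],
  [[0.482,-0.2505,-0.0095],-1.255],
  [[0.482,-0.2505,-0.0095],-1.255],
  [[0.482,-0.2505,-0.0095],-1.255],
  [[0.482,-0.2505,-0.0095],-1.255],
  [[0.482,-0.2505,-0.0095],-1.255],
  [[0.482,-0.2505,-0.0095],-1.255],
  [[0.482,-0.2505,-0.0095],-1.255],
  [[0.482,-0.2505,-0.0095],-1.255],
  [[0.482,-0.2505,-0.0095],-1.255],
  [[0.482,-0.2505,-0.0095],-1.255],
], hand=-1)

```text
time_s: 2.72
tool_pos: [0.558, -0.2834, 0.2401]
tool_rot: [-180.0, 0.0, 84.7]
force: [0.5, -0.5, 0.4]
grip_width: 0.087
```

```bash
python3 -c "
from h import *
F(6);to(.559,-.282,.14,84.8)"
```

```text
F [ 0.35 -0.32 -0.06] sd [0.29 0.34 0.3 ] T [-0.018 -0.082 -0.016] eff [ 8.000e-02 -4.466e+01 -4.410e+00 -3.100e+01 -4.000e-02  6.000e-02
  0.000e+00]
pos [ 0.5588 -0.2822  0.2401] [1.800e+02 1.000e-02 8.477e+01] w 0.0867 t 3.025
shift [0.0002, 0.0002, 0.1001] turn -0.0005 t 3.025
```

Request:
move_arm([
  [[0,0,0.05],0],
  [[0,0,0.08],0],
  [[0,0,0.1],0],
  [[0,0,0.1],0],
])

```text
time_s: 3.52
tool_pos: [0.5581, -0.2817, 0.1387]
tool_rot: [-179.9, -0.1, 84.8]
force: [0.5, -0.5, 0.4]
grip_width: 0.0875
```

```bash
python3 -c "
from h import *
F(8)"
```

```text
F [ 0.2  -0.18  0.06] sd [0.45 0.42 0.48] T [-0.039 -0.099 -0.002] eff [ 3.000e-02 -4.592e+01 -5.180e+00 -2.893e+01 -5.000e-02  6.000e-02
 -0.000e+00]
pos [ 0.5593 -0.2822  0.141 ] [1.7993e+02 5.0000e-02 8.4790e+01] w 0.0873 t 3.925
```

Request:
move_arm([
  [[0,-0.01,0],0],
  [[0,-0.018,0],0],
  [[0,-0.022,0],0],
  [[0,-0.026,0],0],
  [[0,-0.03,0],0],
  [[0,-0.03,0],0],
])

```text
time_s: 4.68
tool_pos: [0.5291, -0.2793, 0.1403]
tool_rot: [180.0, 0.0, 84.8]
force: [3.5, 0.5, 2.3]
grip_width: 0.087
```

```bash
python3 -c "
from h import *
F(10)
im,d=env.read_camera('scene');cv2.imwrite('pics/v3.png',cv2.resize(im[80:230,220:420,::-1],None,fx=3.5,fy=3.5,interpolation=2))"
```

```text
F [ 3.46 -0.57  3.09] sd [0.6  0.34 0.66] T [-0.115 -0.971  0.004] eff [  0.84 -41.29  -3.44 -25.98   0.23   1.38  -0.  ]
pos [ 0.5293 -0.2793  0.1401] [1.7998e+02 1.0000e-02 8.4790e+01] w 0.0874 t 5.175
```

View pics/v3.png

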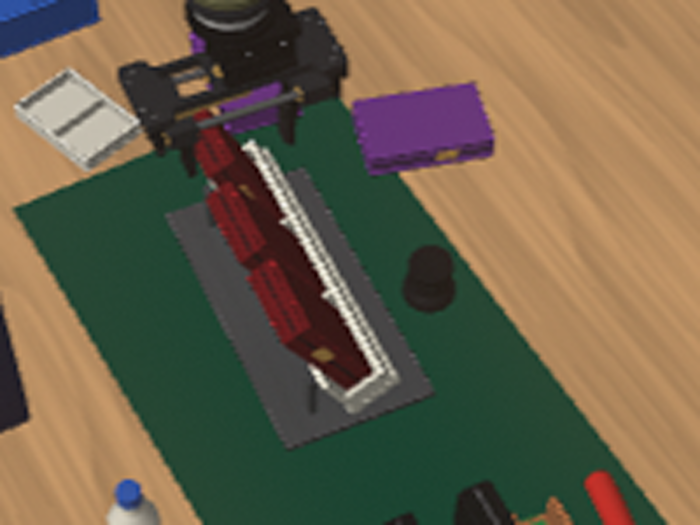

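Request:
move_arm([
  [[0,0.0015,0],0],
  [[0,0.003,0],0],
  [[0,0.003,0],0],
])

```text
time_s: 5.6
tool_pos: [0.5311, -0.2794, 0.1392]
tool_rot: [-179.9, -0.0, 84.8]
force: [1.8, 0.1, -0.7]
grip_width: 0.0873
```

```bash
python3 -c "
from h import *
F(10)
to(.559,-.282,.205,84.8); to(.5674,-.187,.205,84.8);to(.5674,-.187,.14,84.8)"
```

```text
F [ 0.93 -0.22 -0.77] sd [0.57 0.46 0.43] T [-0.041 -0.276 -0.008] eff [  0.19 -43.74  -4.44 -29.04   0.     0.36   0.  ]
pos [ 0.532  -0.2796  0.14  ] [-1.7999e+02  1.0000e-02  8.4790e+01] w 0.0867 t 6.1
shift [0.0, 0.0271, -0.065] turn -0.0002 t 6.1
shift [0.0954, 0.0269, -0.065] turn -0.0002 t 6.1
shift [0.0954, 0.0269, 0.0] turn -0.0002 t 6.1
```

Request:
move_arm([
  [[0,0.027,0],0],
  [[0,0.027,-0.05],0],
  [[0.02,0.027,-0.065],0],
  [[0.075,0.027,-0.065],0],
  [[0.0955,0.027,-0.06],0],
  [[0.0955,0.027,-0.02],0],
  [[0.0955,0.027,0],0],
  [[0.0955,0.017,0],0],
  [[0.0955,0.009,0],0],
  [[0.0955,0.005,0],0],
  [[0.0955,0.001,0],0],
  [[0.0955,-0.003,0],0],
  [[0.0955,-0.003,0],0],
])

```text
time_s: 7.72
tool_pos: [0.5375, -0.1843, 0.1402]
tool_rot: [180.0, 0.0, 84.8]
force: [0.5, -0.5, 0.6]
grip_width: 0.087
```

```bash
python3 -c "
from h import *
F(10)"
```

```text
F [ 0.69 -0.28  0.24] sd [0.56 0.59 0.47] T [-0.081 -0.271 -0.009] eff [ 4.000e-02 -3.887e+01 -4.000e+00 -2.844e+01 -8.000e-02  3.500e-01
  1.000e-02]
pos [ 0.5376 -0.1842  0.1399] [-179.98   -0.     84.79] w 0.0873 t 8.225
```

Request:
move_arm([
  [[0,0.0015,0],0],
  [[0,0.003,0],0],
  [[0,0.003,0],0],
])

```text
time_s: 8.6
tool_pos: [0.5407, -0.1844, 0.1399]
tool_rot: [-180.0, -0.0, 84.8]
force: [0.2, 0.7, 0.3]
grip_width: 0.087
```

```bash
python3 -c "
from h import *
F(10)
to(.576,-.0925,.14,84.8)"
```

```text
F [ 0.62 -0.11 -0.07] sd [0.48 0.28 0.52] T [-0.022 -0.166 -0.003] eff [ 8.000e-02 -3.947e+01 -4.080e+00 -2.899e+01 -3.000e-02  1.700e-01
 -0.000e+00]
pos [ 0.5407 -0.1845  0.1401] [-1.800e+02  1.000e-02  8.478e+01] w 0.087 t 9.1
shift [0.0948, 0.0268, 0.0] turn -0.0003 t 9.1
```

B is light; on to A.

Request:
move_arm([
  [[0,0.027,0],0],
  [[0,0.027,-0.05],0],
  [[0.02,0.027,-0.065],0],
  [[0.075,0.027,-0.065],0],
  [[0.095,0.027,-0.06],0],
  [[0.095,0.027,-0.02],0],
  [[0.095,0.027,0],0],
  [[0.095,0.017,0],0],
  [[0.095,0.009,0],0],
  [[0.095,0.005,0],0],
  [[0.095,0.001,0],0],
  [[0.095,-0.003,0],0],
  [[0.095,-0.003,0],0],
])

```text
time_s: 10.72
tool_pos: [0.5461, -0.0897, 0.1402]
tool_rot: [-180.0, 0.0, 84.8]
force: [0.7, -0.3, 0.1]
grip_width: 0.0874
```

```bash
python3 -c "
from h import *
F(10)"
```

```text
F [ 0.83 -0.11  0.07] sd [0.46 0.55 0.75] T [-0.074 -0.297  0.001] eff [-2.000e-02 -3.647e+01 -4.030e+00 -2.831e+01 -1.200e-01  3.500e-01
  0.000e+00]
pos [ 0.5463 -0.0896  0.1399] [-179.99    0.     84.79] w 0.087 t 11.225
```

Request:
move_arm([
  [[0,0.0015,0],0],
  [[0,0.003,0],0],
  [[0,0.003,0],0],
])

```text
time_s: 11.6
tool_pos: [0.5493, -0.0898, 0.1399]
tool_rot: [-180.0, -0.0, 84.8]
force: [0.4, -0.3, -1.0]
grip_width: 0.0869
```

```bash
python3 -c "
from h import *
F(10)
to(.559,-.282,.24,84.8)
im,d=env.read_camera('top');cv2.imwrite('pics/v4.png',cv2.resize(im[120:300,220:500,::-1],None,fx=2.8,fy=2.8,interpolation=2))"
```

```text
F [ 0.43  0.04 -0.39] sd [0.51 0.59 0.51] T [-0.031 -0.169  0.006] eff [ 3.000e-02 -3.713e+01 -4.110e+00 -2.893e+01 -6.000e-02  1.600e-01
 -0.000e+00]
pos [ 0.5493 -0.0899  0.14  ] [180.     0.    84.79] w 0.0871 t 12.1
shift [-0.1905, 0.0271, -0.0999] turn -0.0003 t 12.1
```

Request:
move_arm([
  [[0,0.012,0],0],
  [[0,0.027,-0.02],0],
  [[0,0.027,-0.06],0],
  [[-0.03,0.027,-0.075],0],
  [[-0.09,0.027,-0.075],0],
  [[-0.15,0.025,-0.075],0],
  [[-0.19,0.023,-0.075],0],
  [[-0.19,0.022,-0.05],0],
  [[-0.19,0.022,-0.01],0],
  [[-0.19,0.022,0.015],0],
  [[-0.19,0.022,0.015],0],
])

```text
time_s: 13.52
tool_pos: [0.5528, -0.2807, 0.1226]
tool_rot: [-179.8, -0.1, 84.8]
force: [0.1, -0.1, 0.7]
grip_width: 0.0871
```

```bash
python3 - <<'E'
from h import *
to(.543,-.2815,.125,84.8)
im,d=env.read_camera('top');P=cloud('top',d)
cv2.imwrite('pics/v4.png',cv2.resize(im[120:300,220:500,::-1],None,fx=2.8,fy=2.8,interpolation=2))
for r in env.cut_out('top','case_1'):
    p=P[r["region"]&(d>0)]
    if np.percentile(p[:,2],90)>.1: print(r["conf"],np.percentile(p,[2,50,98],axis=0).round(3).tolist())
E
```

```text
shift [-0.0017, -0.0097, -0.0023] turn -0.0003 t 13.525
0.84 [[0.512, -0.131, 0.062], [0.552, -0.092, 0.13], [0.593, -0.053, 0.161]]
0.77 [[0.5, -0.256, 0.049], [0.534, -0.246, 0.114], [0.577, -0.239, 0.159]]
0.77 [[0.504, -0.227, 0.054], [0.546, -0.185, 0.127], [0.591, -0.146, 0.16]]
```

View pics/v4.png

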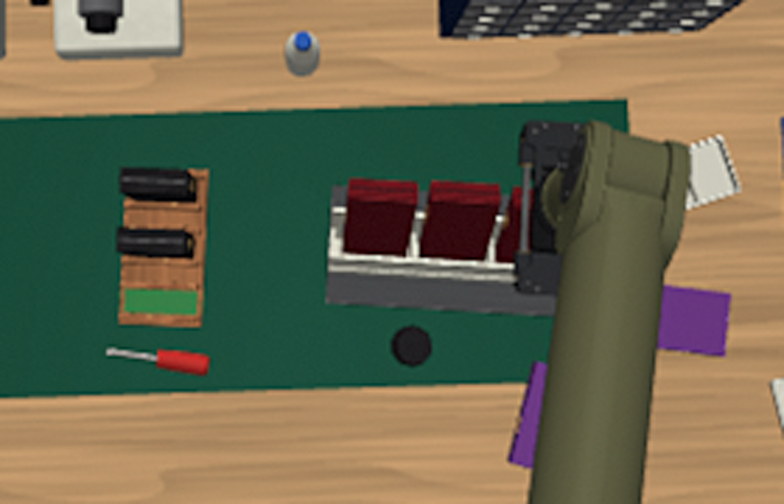

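All three cases are back on the low wall, with A at px (383,215) and B at (458,222), and the gripper straddles C. Now I'll close on C.

Request:
move_arm([
  [[-0.001,-0.009,0],0],
  [[-0.001,-0.0095,0],0],
  [[-0.001,-0.0095,0],0],
  [[-0.001,-0.0095,0],0],
  [[-0.001,-0.0095,0],0],
  [[-0.001,-0.0095,0],0],
  [[-0.001,-0.0095,0],0],
  [[-0.001,-0.0095,0],0],
], hand=1, squeeze=10)

```text
time_s: 14.62
tool_pos: [0.5484, -0.2818, 0.1284]
tool_rot: [179.5, 0.1, 84.8]
force: [5.3, -0.2, 7.2]
grip_width: 0.0475
```

```bash
python3 - <<'E'
from h import *
F(4)
im,d=env.read_camera('scene');cv2.imwrite('pics/v5.png',cv2.resize(im[80:230,220:420,::-1],None,fx=3.5,fy=3.5,interpolation=2))
E
```

```text
F [ 5.44 -1.17  7.16] sd [0.5  0.27 0.86] T [-0.157 -1.183  0.012] eff [ 1.190e+00 -4.062e+01 -3.300e+00 -2.284e+01  2.400e-01  1.840e+00
 -1.000e-02]
pos [ 0.5484 -0.2818  0.1283] [1.7949e+02 1.3000e-01 8.4830e+01] w 0.0477 t 14.825
```

View pics/v5.png

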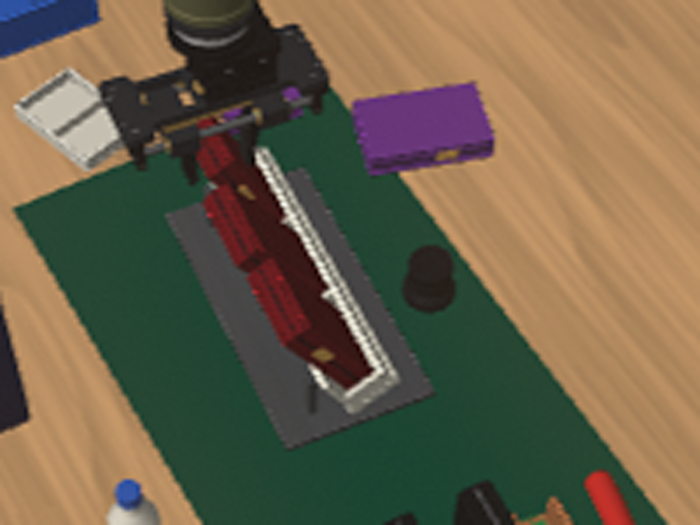

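Request:
move_arm([
  [[0,0.003,-0.006],0],
  [[0,0.006,-0.012],0],
  [[0,0.009,-0.018],0],
  [[0,0.012,-0.024],0],
  [[0,0.014,-0.03],0],
  [[0,0.014,-0.03],0],
])

```text
time_s: 15.62
tool_pos: [0.559, -0.2825, 0.156]
tool_rot: [179.9, 0.0, 84.8]
force: [-3.5, 0.8, 0.6]
grip_width: 0.044
```

```bash
python3 - <<'E'
from h import *
F(6)
im,d=env.read_camera('scene');cv2.imwrite('pics/v6.png',cv2.resize(im[80:230,220:420,::-1],None,fx=3.5,fy=3.5,interpolation=2))
E
```

```text
F [-3.35  0.77  0.95] sd [0.47 0.36 0.51] T [ 0.18   1.016 -0.025] eff [-6.300e-01 -4.589e+01 -5.760e+00 -3.112e+01 -2.300e-01 -1.500e+00
  3.000e-02]
pos [ 0.5587 -0.2826  0.1556] [1.7994e+02 3.0000e-02 8.4790e+01] w 0.0431 t 15.925
```

View pics/v6.png

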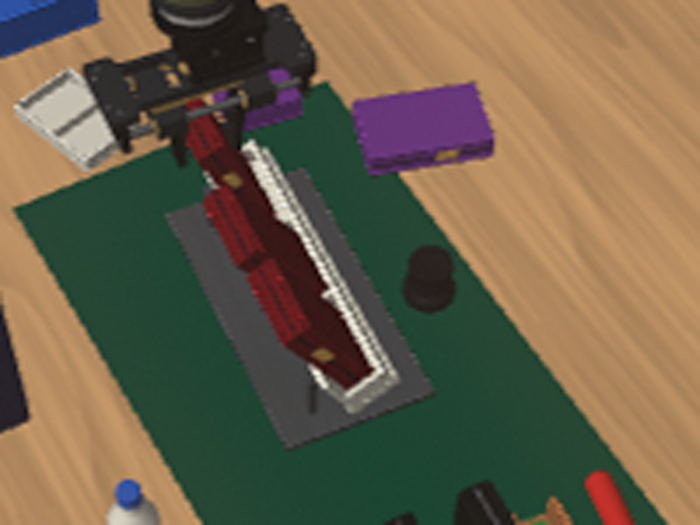

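Request:
move_arm([
  [[0,-0.002,-0.007],0],
  [[0,-0.004,-0.015],0],
  [[0,-0.006,-0.025],0],
  [[0,-0.008,-0.04],0],
  [[0,-0.008,-0.055],0],
  [[0,-0.008,-0.07],0],
  [[0,-0.008,-0.085],0],
  [[0,-0.008,-0.085],0],
  [[0,-0.008,-0.085],0],
])

```text
time_s: 17.1
tool_pos: [0.5502, -0.2816, 0.2396]
tool_rot: [-180.0, -0.0, 84.8]
force: [-0.2, 0.7, -4.0]
grip_width: 0.03
```

```bash
python3 - <<'E'
from h import *
F(8)
im,d=env.read_camera('scene');cv2.imwrite('pics/v7.png',cv2.resize(im[60:210,220:420,::-1],None,fx=3.5,fy=3.5,interpolation=2))
E
```

```text
F [-0.03  0.28 -3.63] sd [0.42 0.44 0.54] T [ 0.008 -0.081  0.001] eff [-2.000e-02 -4.600e+01 -4.570e+00 -3.297e+01 -4.000e-02  5.000e-02
  0.000e+00]
pos [ 0.5503 -0.2817  0.2398] [-1.7998e+02 -1.0000e-02  8.4790e+01] w 0.0295 t 17.5
```

View pics/v7.png

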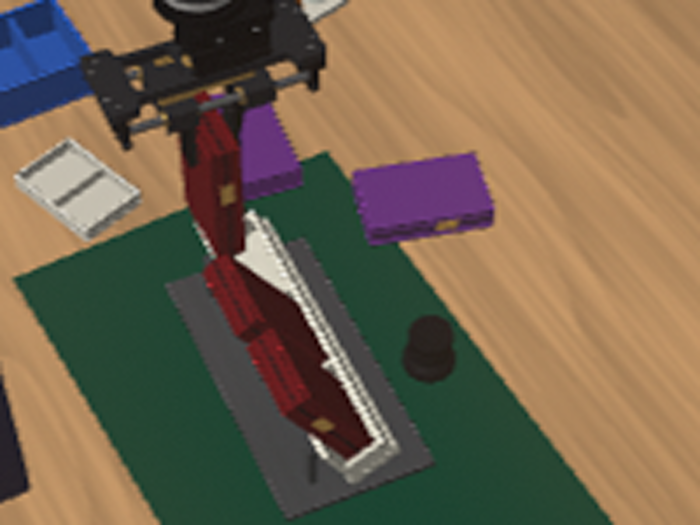

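Upright in the jaws: opening 30 mm, weight 3.6 N, so it is about 0.37 kg and this is the full case. I'll raise it and carry it to the rack.

Request:
move_arm([
  [[0,0,-0.02],0],
  [[0,0,-0.05],0],
  [[0,0,-0.08],0],
  [[0,0,-0.08],0],
], squeeze=25)

```text
time_s: 18.05
tool_pos: [0.5521, -0.282, 0.3243]
tool_rot: [179.6, 0.2, 84.8]
force: [0.2, 0.9, -4.7]
grip_width: 0.0298
```

```bash
python3 - <<'E'
from h import *
F(2);to(.464,.1787,.32,86.1)
E
```

```text
F [-0.2   0.89 -4.1 ] sd [0.4  0.31 0.06] T [-0.018 -0.104  0.001] eff [-6.000e-02 -4.681e+01 -4.330e+00 -3.505e+01 -5.000e-02 -2.000e-02
  0.000e+00]
pos [ 0.5504 -0.2817  0.3201] [1.7998e+02 2.0000e-02 8.4790e+01] w 0.0299 t 18.15
shift [0.4506, -0.1278, -0.0001] turn -0.0228 t 18.15
```

Request:
move_arm([
  [[0.02,-0.006,0],0],
  [[0.06,-0.017,0],0],
  [[0.11,-0.031,0],-0.01],
  [[0.16,-0.045,0],-0.02],
  [[0.21,-0.06,0],-0.023],
  [[0.26,-0.074,0],-0.023],
  [[0.31,-0.088,0],-0.023],
  [[0.36,-0.102,0],-0.023],
  [[0.4,-0.114,0],-0.023],
  [[0.43,-0.122,0],-0.023],
  [[0.445,-0.126,0],-0.023],
  [[0.4505,-0.128,0],-0.023],
  [[0.4505,-0.128,0],-0.023],
  [[0.4505,-0.128,0],-0.023],
])

```text
time_s: 19.9
tool_pos: [0.4643, 0.177, 0.3198]
tool_rot: [-180.0, 0.0, 86.0]
force: [-0.8, -2.0, -3.1]
grip_width: 0.0295
```

```bash
python3 - <<'E'
from h import *
F(2)
for n in("scene","top"):
    im,d=env.read_camera(n);P=cloud(n,d)
    if n=="scene": cv2.imwrite('pics/v8.png',cv2.resize(im[120:300,280:480,::-1],None,fx=3.2,fy=3.2,interpolation=2))
    for r in env.cut_out(n,'case_1'):
        p=P[r["region"]&(d>0)]
        if np.median(p[:,1])>.05: print(n,r["conf"],len(p),np.percentile(p,[2,50,98],axis=0).round(3).tolist())
    for r in env.cut_out(n,'black_1'):
        p=P[r["region"]&(d>0)];p=p[p[:,2]>.135]
        if len(p)>20: rc=cv2.minAreaRect((p[:,:2]*1000).astype(np.float32)); print(n,"black",np.round(rc[0],1),np.round(rc[1],1),round(rc[2],1))
E
```

```text
F [-0.35 -0.25 -3.62] sd [0.2  0.15 0.04] T [-0.045 -0.06  -0.022] eff [-1.200e-01 -2.133e+01  1.600e-01 -3.376e+01 -6.000e-02  1.000e-02
  0.000e+00]
pos [0.4642 0.1774 0.3199] [-1.7999e+02  2.0000e-02  8.5990e+01] w 0.03 t 20.0
scene 0.73 711 [[0.397, 0.137, 0.065], [0.476, 0.203, 0.275], [0.481, 0.216, 0.346]]
scene 0.34 340 [[0.481, 0.434, 0.004], [0.539, 0.487, 0.011], [0.594, 0.528, 0.017]]
scene black [605.4 168.5] [81.  30.8] 85.3
top black [602.4 170.6] [79.2 29.8] 87.5
```

View pics/v8.png

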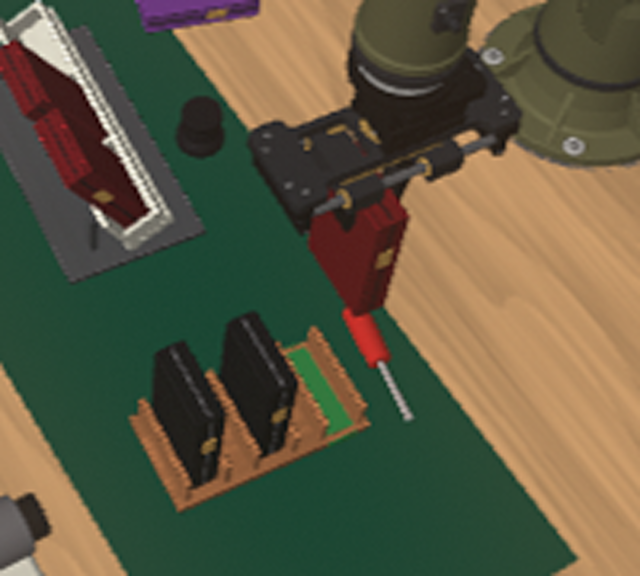

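```bash
cat > m.py <<'E'
from h import *
def pl(q):
    for _ in range(5):
        c=q.mean(0); nv=np.linalg.svd(q-c,full_matrices=False)[2][2]; nv*=np.sign(nv[0]); e=(q-c)@nv; q=q[abs(e)<max(.0015,1.5*e.std())]
    return c.round(4),nv.round(3),len(q),e.std().round(4)
im,d=env.read_camera("scene");P=cloud("scene",d)
Q=P@R.from_euler('z',-3.9,degrees=True).as_matrix()   # rack axes
hsv=cv2.cvtColor(im,cv2.COLOR_RGB2HSV); H,S,V=[hsv[...,i].astype(int) for i in range(3)]
ok=(d>0)&(P[...,1]>.1)&(P[...,1]<.25)&(P[...,0]>.38)&(P[...,0]<.68)
red=ok&((H<8)|(H>165))&(S>110)&(P[...,2]>.15)
q=Q[red]; print("held",len(q),np.percentile(q,[1,50,99],axis=0).round(3).tolist())
f=q[(q[:,2]<np.percentile(q[:,2],85))]; print("held +x/.. plane",pl(f[(f[:,0]>np.median(f[:,0])-.006)&(f[:,1]<np.percentile(f[:,1],90))]))
for r in env.cut_out("scene","black_1"):
    p=Q[r["region"]&(d>0)]; p=p[(p[:,2]>.06)]
    if len(p)>50:
        t=p[p[:,2]>.138]; b=p[p[:,2]<.13]; print("black",np.percentile(t,[2,50,98],axis=0).round(4).tolist(),pl(b[b[:,0]>np.median(b[:,0])-.006]))
w=Q[ok&(P[...,2]>.0425)&(P[...,2]<.05)]; h,e=np.histogram(w[:,0],np.arange(.40,.66,.002)); print([(round(e[i],3),int(h[i])) for i in range(len(h)) if h[i]>2])
g=Q[ok&(abs(H-60)<12)&(S>120)&(V>90)&(P[...,2]>.006)&(P[...,2]<.03)]; print("green",len(g),np.percentile(g,[2,50,98],axis=0).round(4).tolist())
print("tcp rack",(env.get_obs()["tool_pos"]@R.from_euler('z',-3.9,degrees=True).as_matrix()).round(4))
E
python3 m.py
```

```text
held 712 [[0.435, 0.174, 0.219], [0.463, 0.233, 0.281], [0.474, 0.248, 0.349]]
held +x/.. plane (array([0.4643, 0.2158, 0.2707]), array([ 1.   ,  0.003, -0.006]), 345, np.float64(0.0007))
black [[0.5086, 0.1711, 0.1383], [0.5242, 0.2112, 0.143], [0.5378, 0.2485, 0.1484]] (array([0.5371, 0.2101, 0.0961]), array([ 1.   , -0.003,  0.008]), 182, np.float64(0.0007))
black [[0.5781, 0.1698, 0.1387], [0.5935, 0.21, 0.1426], [0.6076, 0.2478, 0.1471]] (array([0.6069, 0.2112, 0.0951]), array([ 1.   , -0.001, -0.002]), 159, np.float64(0.0005))
[(np.float64(0.428), 5), (np.float64(0.43), 16), (np.float64(0.432), 20), (np.float64(0.434), 16), (np.float64(0.468), 4), (np.float64(0.47), 15), (np.float64(0.472), 15), (np.float64(0.474), 11), (np.float64(0.476), 3), (np.float64(0.5), 5), (np.float64(0.502), 3), (np.float64(0.534), 3), (np.float64(0.536), 16), (np.float64(0.538), 8), (np.float64(0.54), 23), (np.float64(0.542), 16), (np.float64(0.544), 16), (np.float64(0.546), 3), (np.float64(0.57), 7), (np.float64(0.574), 5), (np.float64(0.606), 17), (np.float64(0.608), 12), (np.float64(0.61), 12), (np.float64(0.612), 16), (np.float64(0.614), 15)]
green 151 [[0.4382, 0.1664, 0.0094], [0.4466, 0.2114, 0.0141], [0.4567, 0.2527, 0.0192]]
tcp rack [0.4506 0.2096 0.32  ]
```

Request:
move_arm([
  [[-0.001,0.003,0.03],0],
  [[-0.001,0.003,0.07],0],
  [[-0.001,0.003,0.11],0],
  [[-0.001,0.003,0.14],0],
  [[-0.001,0.003,0.155],0],
  [[-0.001,0.003,0.162],0],
  [[-0.001,0.003,0.162],0],
  [[-0.001,0.003,0.162],0],
])

```text
time_s: 21.4
tool_pos: [0.4676, 0.1776, 0.1591]
tool_rot: [179.9, -0.0, 86.1]
force: [0.4, 0.0, -3.2]
grip_width: 0.0302
```

```bash
sed -i 's/P\[...,2\]>.15)/P[...,2]>.055)/' m.py; python3 m.py; python3 -c "
from h import *
F(3);im,d=env.read_camera('scene');cv2.imwrite('pics/v9.png',cv2.resize(im[180:300,300:460,::-1],None,fx=4.5,fy=4.5,interpolation=2))"
```

```text
held 480 [[0.439, 0.176, 0.062], [0.467, 0.235, 0.123], [0.48, 0.248, 0.197]]
held +x/.. plane (array([0.4681, 0.218 , 0.1124]), array([ 1.   ,  0.006, -0.003]), 224, np.float64(0.0008))
black [[0.5783, 0.1702, 0.1385], [0.5933, 0.2103, 0.1429], [0.6075, 0.2476, 0.1479]] (array([0.6069, 0.2105, 0.0956]), array([1.   , 0.003, 0.003]), 166, np.float64(0.0006))
black [[0.5106, 0.1722, 0.1386], [0.525, 0.2135, 0.1431], [0.5382, 0.2489, 0.1475]] (array([0.5371, 0.2116, 0.0955]), array([ 1.   , -0.   , -0.001]), 176, np.float64(0.0006))
[(np.float64(0.43), 4), (np.float64(0.432), 5), (np.float64(0.434), 3), (np.float64(0.468), 3), (np.float64(0.47), 17), (np.float64(0.472), 10), (np.float64(0.474), 10), (np.float64(0.476), 5), (np.float64(0.5), 3), (np.float64(0.534), 5), (np.float64(0.536), 16), (np.float64(0.538), 10), (np.float64(0.54), 14), (np.float64(0.542), 14), (np.float64(0.544), 18), (np.float64(0.546), 5), (np.float64(0.572), 3), (np.float64(0.574), 3), (np.float64(0.606), 12), (np.float64(0.608), 9), (np.float64(0.61), 18), (np.float64(0.612), 19), (np.float64(0.614), 18)]
green 54 [[0.4384, 0.1779, 0.0103], [0.4505, 0.2417, 0.0146], [0.4608, 0.2617, 0.019]]
tcp rack [0.4543 0.2089 0.1589]
F [-0.24 -0.08 -3.45] sd [0.48 0.65 0.31] T [-0.024 -0.092 -0.031] eff [-1.000e-02 -2.605e+01 -3.030e+00 -3.126e+01 -5.000e-02 -1.000e-02
  0.000e+00]
pos [0.467  0.1773 0.1584] [179.95   0.    86.1 ] w 0.03 t 21.65
```

View pics/v9.png

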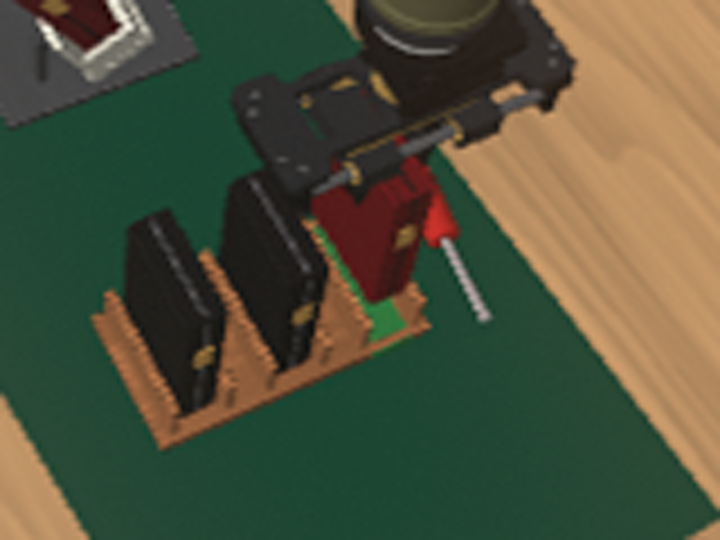

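Request:
move_arm([
  [[0,-0.001,0.006],0],
  [[0,-0.001,0.012],0],
  [[0,-0.001,0.019],0],
  [[0,-0.001,0.026],0],
  [[0,-0.001,0.033],0],
  [[0,-0.001,0.038],0],
  [[0,-0.001,0.038],0],
])

```text
time_s: 22.58
tool_pos: [0.4657, 0.1775, 0.1198]
tool_rot: [-180.0, -0.0, 86.1]
force: [0.7, 0.0, -4.3]
grip_width: 0.03
```

```bash
python3 -c "
from h import *
F(5)"
```

```text
F [ 0.01 -0.1  -3.84] sd [0.54 0.43 0.26] T [-0.015 -0.103  0.001] eff [ -0.03 -27.74  -4.18 -29.94  -0.05  -0.    -0.  ]
pos [0.4659 0.1773 0.1202] [1.7998e+02 1.0000e-02 8.6100e+01] w 0.0297 t 22.825
```

No contact, still carrying the full weight. I'll lower it gently until the floor takes it.

Request:
move_arm([
  [[0,0,0.002],0],
  [[0,0,0.004],0],
  [[0,0,0.006],0],
  [[0,0,0.006],0],
])

```text
time_s: 23.32
tool_pos: [0.4676, 0.1786, 0.1185]
tool_rot: [179.8, 0.0, 86.1]
force: [-8.1, -1.9, 26.2]
grip_width: 0.0295
```

```bash
python3 -c "
from h import *
F(4)"
```

```text
F [-7.49 -2.09 26.45] sd [0.36 0.25 0.5 ] T [-0.541  1.992 -0.01 ] eff [ 2.400e-01 -1.858e+01 -2.130e+00 -2.113e+01  7.200e-01 -3.080e+00
 -1.000e-02]
pos [0.4676 0.1787 0.1186] [1.7979e+02 1.0000e-02 8.6110e+01] w 0.03 t 23.525
```

Request:
move_arm([
  [[0,0,-0.002],0],
  [[0,0,-0.004],0],
  [[0,0,-0.004],0],
])

```text
time_s: 23.9
tool_pos: [0.4664, 0.1777, 0.1187]
tool_rot: [179.9, -0.0, 86.1]
force: [-0.4, 0.8, 5.1]
grip_width: 0.0295
```

```bash
python3 -c "
from h import *
F(3)"; python3 m.py | head -2
```

```text
F [-0.6   0.67  5.51] sd [0.38 0.25 0.39] T [0.083 0.02  0.038] eff [  0.43 -24.83  -3.21 -25.97   0.15  -0.09  -0.03]
pos [0.4664 0.1778 0.1186] [ 1.7993e+02 -2.0000e-02  8.6110e+01] w 0.03 t 24.05
held 305 [[0.437, 0.187, 0.058], [0.464, 0.237, 0.111], [0.476, 0.247, 0.18]]
held +x/.. plane (array([0.4663, 0.2242, 0.0909]), array([ 1.   ,  0.012, -0.015]), 123, np.float64(0.0007))
```

Request:
move_arm([
  [[0,0,0],0],
  [[0,0,0],0],
  [[0,0,0],0],
  [[0,0,0],0],
], hand=0.1)

```text
time_s: 24.65
tool_pos: [0.4657, 0.1772, 0.1178]
tool_rot: [-180.0, 0.0, 86.1]
force: [-0.9, -0.3, -1.0]
grip_width: 0.039
```

```bash
python3 -c "
from h import *
F(4);im,d=env.read_camera('scene');cv2.imwrite('pics/v10.png',cv2.resize(im[180:300,300:460,::-1],None,fx=4.5,fy=4.5,interpolation=2))"; python3 m.py | head -2
```

```text
F [ 0.09 -0.01 -0.1 ] sd [0.15 0.56 0.46] T [-0.032 -0.101 -0.033] eff [ 1.000e-02 -2.663e+01 -3.990e+00 -2.821e+01 -6.000e-02 -1.000e-02
  0.000e+00]
pos [0.4658 0.1773 0.118 ] [-1.80e+02  1.00e-02  8.61e+01] w 0.039 t 24.85
held 335 [[0.427, 0.173, 0.055], [0.462, 0.235, 0.118], [0.48, 0.247, 0.208]]
held +x/.. plane (array([0.4657, 0.2244, 0.0894]), array([ 1.   , -0.006,  0.007]), 122, np.float64(0.0007))
```

View pics/v10.png

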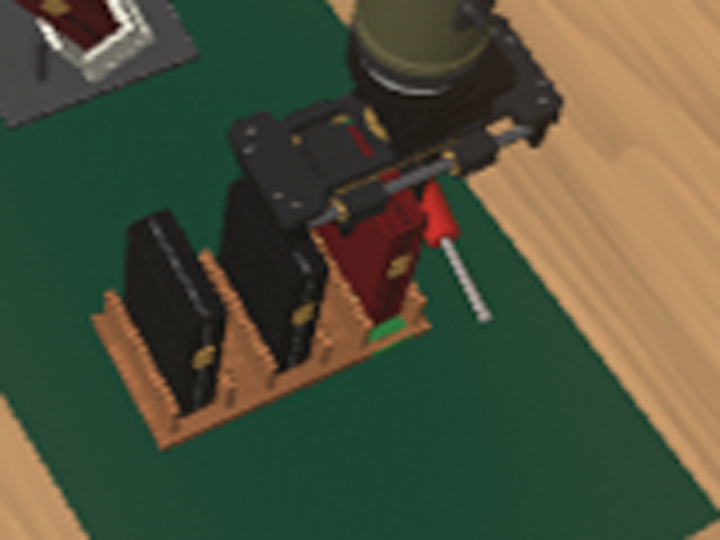

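The case stands free in the slot with the jaws 4.5 mm clear on each side. I'll withdraw straight up.

Request:
move_arm([
  [[0,0,-0.01],0],
  [[0,0,-0.03],0],
  [[0,0,-0.06],0],
  [[0,0,-0.1],0],
  [[0,0,-0.15],0],
  [[0,-0.05,-0.18],0],
  [[0,-0.1,-0.18],0],
  [[-0.05,-0.12,-0.18],0],
  [[-0.05,-0.12,-0.18],0],
  [[-0.05,-0.12,-0.18],0],
])

```text
time_s: 26.25
tool_pos: [0.3469, 0.1414, 0.3021]
tool_rot: [179.7, -0.0, 86.0]
force: [-0.4, 0.2, 0.5]
grip_width: 0.0392
```

```bash
python3 m.py; python3 - <<'E'
from h import *
im,d=env.read_camera('scene');P=cloud('scene',d)
cv2.imwrite('pics/v11.png',cv2.resize(im[100:300,260:460,::-1],None,fx=2.9,fy=2.9,interpolation=2))
for n in('scene','top'):
  im,d=env.read_camera(n);P=cloud(n,d)
  for r in env.cut_out(n,'case_1'):
    p=P[r["region"]&(d>0)]
    if np.percentile(p[:,2],90)>.1: print(n,round(r["conf"],2),np.percentile(p,[2,50,98],axis=0).round(3).tolist())
print(env.get_obs()["time_s"])
E
```

```text
held 616 [[0.437, 0.168, 0.057], [0.463, 0.215, 0.132], [0.468, 0.247, 0.148]]
held +x/.. plane (array([0.4655, 0.207 , 0.1015]), array([ 1.   , -0.   ,  0.004]), 237, np.float64(0.0007))
black [[0.5782, 0.1718, 0.1384], [0.5935, 0.2098, 0.1429], [0.6071, 0.2479, 0.1475]] (array([0.6069, 0.21  , 0.0953]), array([1.   , 0.002, 0.001]), 166, np.float64(0.0006))
black [[0.4377, 0.1695, 0.1385], [0.4521, 0.2076, 0.1431], [0.4664, 0.2454, 0.1476]] (array([0.4655, 0.2082, 0.0962]), array([1.   , 0.002, 0.   ]), 192, np.float64(0.0007))
[(np.float64(0.432), 4), (np.float64(0.464), 14), (np.float64(0.466), 8), (np.float64(0.468), 3), (np.float64(0.47), 17), (np.float64(0.472), 15), (np.float64(0.474), 9), (np.float64(0.502), 3), (np.float64(0.536), 13), (np.float64(0.538), 14), (np.float64(0.54), 20), (np.float64(0.542), 13), (np.float64(0.544), 18), (np.float64(0.546), 3), (np.float64(0.572), 5), (np.float64(0.574), 4), (np.float64(0.606), 12), (np.float64(0.608), 8), (np.float64(0.61), 19), (np.float64(0.612), 17), (np.float64(0.614), 23)]
green 21 [[0.4372, 0.2456, 0.0077], [0.4494, 0.2512, 0.0141], [0.4626, 0.2619, 0.018]]
tcp rack [0.3353 0.166  0.3013]
scene 0.82 [[0.51, -0.15, 0.049], [0.564, -0.078, 0.131], [0.596, -0.051, 0.162]]
scene 0.58 [[0.396, 0.136, 0.018], [0.475, 0.185, 0.115], [0.482, 0.215, 0.147]]
top 0.71 [[0.447, 0.136, 0.092], [0.461, 0.167, 0.142], [0.473, 0.212, 0.148]]
top 0.59 [[0.507, -0.226, 0.07], [0.546, -0.186, 0.13], [0.583, -0.148, 0.161]]
top 0.59 [[0.512, -0.131, 0.062], [0.553, -0.092, 0.13], [0.593, -0.054, 0.161]]
26.6
```

View pics/v11.png

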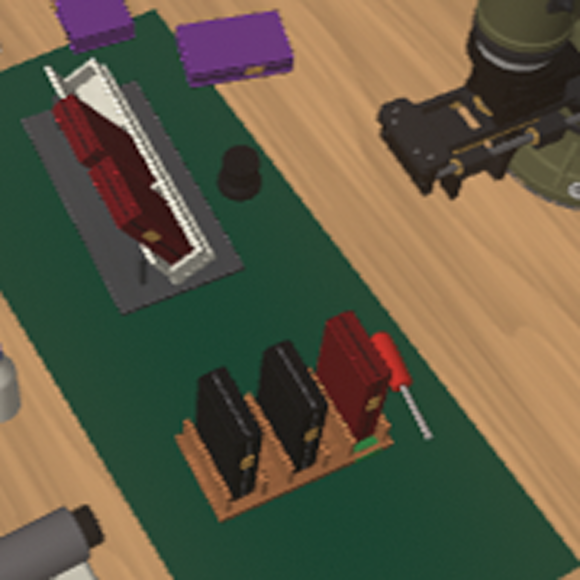

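The case stands upright at px (350,375), with its top at the same height as the black cases (median 143 mm in both). The two empty cases are seated in the stand and nothing else has moved, so I'm handing in.

```bash
python3 -c "
from h import *
print(env.sign_off())"
```

```text
the job is handed in; nothing more can be done
None
```

The full case is standing upright and fully down in the green-floored slot of the rack. I handed the job in at about 26.6 s of the 67 s allowed.

- **Finding it:** I tipped each case slightly with a finger. The case at the far −y end of the stand pushed back clearly harder than the other two. Lifted free, it weighed about 3.6–4 N (roughly 0.37–0.4 kg), which is in the full range. I never lifted the other two.
- **Placing it:** The jaws turned the case upright as I lifted it. I set it down until the floor took the weight and backed off to about 5 N. I then opened the jaws only partway, to stay clear of the neighbouring black case, and withdrew straight up.

**Last checks:**
- The case's top is level with the black case beside it, to the nearest millimetre in the camera.
- Its face is vertical to about 0.2° and it is about 1.5 mm off the slot's centre, which is within the slot's play.
- Both empty cases lean in the stand at their starting positions, and the black cases and other bench items in view look undisturbed.

**What disagreed:**
- **Tipping forces:** Friction distorted them. The two readings on the full case implied about 0.1 kg and 0.3 kg, so I relied on the comparison between cases and then on the lift.
- **Set-down:** The case met the floor about 4 mm earlier than I had estimated and briefly pressed with about 26 N.
- **Camera offset:** The two cameras differed by 3–4 mm in x, so I aligned the case to the rack using the scene camera alone.

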